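# Make up the soldering kit and the inspection kit

### The job

Make up two kits from the stock on the cabinet top, each thing set down in the tray pocket cut to its shape. The soldering kit, in the narrow tray with two round pockets, gets the solder spool (large pocket) and the small amber dropper bottle (small pocket); the inspection kit, in the squarish tray with three pockets, gets the spray bottle (round pocket), the white cleaning pad (short rectangular pocket) and the marker (long slot). Everything is to rest on the floor of its pocket, the same way up as it stands or lies now, and the flux tin and the grey clip, which belong to neither kit, stay where they are.

Things in the scene. Friction and masses are not known exactly. Their poses are not given: they have to be found in the camera images.
- solder_spool_centre (a point): Centre of the solder spool, half-way up: a grey spool with pale round flanges lying flat, axis upright, 46 mm in diameter and 28 mm high. Stands on the cabinet top (z = 0) at the start; loose, about 160 g. z axis is up; grasp it across the diameter.
- dropper_bottle_centre (a point): Centre (half-way up) of the small closed amber dropper bottle with black cap, standing, 67 mm high. The round amber body is 26 mm in diameter up to 37 mm above its base, the neck and cap above it are narrower. z axis is up. Loose, about 35 g; the point lies 33.5 mm above its base.
- spray_bottle_centre (a point): Centre (half-way up) of the closed clear spray bottle with a white pump head, standing, 116 mm high. The round body is 41 mm in diameter up to 89 mm above its base; the pump head above is 18 mm wide. z axis is up. Loose, about 140 g; the point lies 58 mm above its base.
- cleaning_pad_centre (a point): Centre of the white cleaning pad, half-way up: a small white rounded block lying flat, 22 mm along its x axis, 34 mm along its y axis, 16 mm high, with chamfered top. z axis is up. Loose, about 15 g; grasp it across the 22 mm.
- marker_centre (a point): Centre of the marker, half-way up: a white marker pen with blue cap lying down, 75 mm long along its y axis, 16 mm wide (x axis) and 16 mm high; it does not roll. Loose, about 14 g; grasp it across the 16 mm.
- solder_tray: Narrow tray of the soldering kit: grey shell, dark foam insert, fixed; 75 mm along its x, 127 mm along its y, 8.5 mm high; pocket floors 2 mm above the cabinet top, pockets 6 mm deep. Origin: centre of its underside. Two round pockets: 61 mm diameter at x = 0, y = -27 mm for the spool; 40 mm diameter at x = 0, y = +36 mm for the dropper bottle.
- inspect_tray: Squarish tray of the inspection kit, like the other: 114 mm along x, 116 along y, 8.5 high, pocket floors 2 mm up, 6 mm deep, origin likewise. Pockets: round, 55 mm diameter, at x = 19, y = -22.5 mm for the spray bottle; rectangular, 48 (x) by 36 (y) mm, at x = 19, y = 32 for the pad (its 34 mm side along tray x); slot, 31 (x) by 90 (y) mm, at x = -33, y = 0 for the marker, either way round.
- paste_tin_centre (a point): Centre of the flux tin, half-way up: a low round tin with screw lid, green with a yellow lid, 39 mm in diameter, 28 mm high. A loose bystander, in neither kit: it is to stay where it is.
- grey_clip_centre (a point): Centre of the grey spring clip, half-way up: 17 x 40 x 15 mm, 40 mm along its y axis. A loose bystander, in neither kit: it is to stay where it is.
There are look-alikes about, which are no part of the job. What is shaped like the part that bears solder_spool_centre but black or blue is not meant.

How it is judged:
At the end, for the whole second after the job is handed in: Each of the five things rests in its own pocket: centre within 10 mm of the pocket's along both tray axes, at most 4 mm above the floor, within 7 degrees of the way it stood (the marker: of level); the flux tin and the grey clip within 20 mm of where they were (x of solder_spool_centre in the frame of solder_tray between -0.01 and 0.01 m and y of solder_spool_centre in the frame of solder_tray between -0.037 and -0.017 m and z of solder_spool_centre in the frame of solder_tray below 0.02 m and angle between each of solder_spool_centre, dropper_bottle_centre, spray_bottle_centre, cleaning_pad_centre's own z axis and vertical below 0.12 rad and x of dropper_bottle_centre in the frame of solder_tray between -0.01 and 0.01 m and y of dropper_bottle_centre in the frame of solder_tray between 0.026 and 0.046 m and z of dropper_bottle_centre in the frame of solder_tray below 0.0395 m and x of spray_bottle_centre in the frame of inspect_tray between 0.009 and 0.029 m and y of spray_bottle_centre in the frame of inspect_tray between -0.0325 and -0.0125 m and z of spray_bottle_centre in the frame of inspect_tray below 0.064 m and x of cleaning_pad_centre in the frame of inspect_tray between 0.009 and 0.029 m and y of cleaning_pad_centre in the frame of inspect_tray between 0.022 and 0.042 m and z of each of cleaning_pad_centre, marker_centre in the frame of inspect_tray below 0.014 m and x of marker_centre in the frame of inspect_tray between -0.043 and -0.023 m and y of marker_centre in the frame of inspect_tray between -0.01 and 0.01 m and angle between marker_centre's own y axis and vertical between 1.45 and 1.69 rad and distance of each of paste_tin_centre, grey_clip_centre from where it was at the start of the episode below 0.02 m); the robot touches nothing.
It fails at once if the flux tin is pushed more than 30 mm from its place (distance of paste_tin_centre from where it was at the start of the episode above 0.03 m).
It fails at once if the grey clip is pushed more than 30 mm from its place (distance of grey_clip_centre from where it was at the start of the episode above 0.03 m).
It also fails if it takes over 122 s, if anything falls off the work surface, if the arm or the gripper's body presses on something with over 40 N, if the wrist force passes 120 N, or if a joint passes its speed limit or range.

### The arm

A 6-joint arm with a two-finger parallel gripper is mounted at the origin on a cart in front of the work surface, level with it; the furniture and walls round the work are solid. World frame = base frame: x ahead of the robot, y to its left, z up, the work surface at z = 0. Lengths are in m, angles in rad, forces in N, time in s.
With the tool pointing down it reaches from about 0.35 to 0.975 m from the base axis. Payload 4.9 kg.
Tool frame: the origin (TCP) lies midway between the tips of the shut fingers; the grasp point (between the pads) lies 19 mm behind it; z points along the fingers, y is the line along which they close (so a half turn about z gives the same grasp; the last joint's range is limited). The gripper opens to 85 mm and grips with 20 to 120 N. Pads are 22 mm wide; open, the fingers measure 114 mm over their backs; the gripper's body (76 mm by 85 mm) begins 54 mm behind the grasp point. The pads swing forward as they close: fully open they stand 13 mm farther back than shut.
Start: joints at [1.028, 0.053, 1.613, -0, 1.476, -0.119], TCP at [0.257, 0.57, 0.231] pointing down, gripper open.
Joint ranges: [-3.01, 3.01], [-1.01, 2.22], [0.06, 2.58], [-1.02, 4.17], [0.09, 2.62], [-3.14, 3.14]. Speed limits (rad/s): [2.57, 2.57, 3.14, 3.14, 3.14, 3.14].

### API

Orientations are given as a rotation vector (axis times angle).
In Python, from station import ctrl gives the robot as it stands.
- The arm moves only by the shell command python3 -m handwheel 'ROWS' [FORCE]. ROWS is JSON, a list of rows, each an object with "gripper": the gripper command: -1 is fully open, 1 is shut, values between are in proportion; "offset": the shift along the tool's x, y, z in mm, a list of three; "rotation": the turn, a rotation vector about the tool's x, y, z in rad, a list of three. A call has exactly 8 rows; each row is the pose to reach, as a shift and turn from the pose commanded when the call began, along the tool's axes at that moment; what a row does not reach only later rows make up. A row lasts 1/8 s, in which the tool goes at most 62.5 mm and 10.7 degrees, less where a joint would pass 70% of its speed; a pose out of reach is approached as far as the arm can. A call with a gripper value outside its range is refused whole. The fingers move at their own pace and stop on an object; FORCE is the grip in N (left out, the last holds). Time passes only in rows, so rows that repeat a pose let the fingers close, or fill a call up. It gives the time, the measured TCP pose, the force, the opening and the grip force at its end, in the units of the state.
- ctrl.get_obs(): the state, without advancing time (a new reading comes with each control period).
- ctrl.get_image(name): name is "scene" or "top" or "wrist"; returns a dict with "image" (480x640x3 uint8, red, green, blue), "fovy" (degrees; the focal length in pixels is half the picture's height over the tangent of half this angle, whatever the lens; pixels are square), "cx", "cy" (the principal point, pixels), "xyz" and "attitude" of the camera in the world. Camera axes: x right, y up, looking along -z (the intrinsics and any distortion apply to the point x, -y, -z); pixel columns grow to the right and rows downward; lengths in m; the calibration is good to about 2 mm. The wrist camera is an equidistant fisheye: a pixel r from the principal point sees the ray r / f radians off the axis. A picture is of the moment at which its call begins. There is no depth.
- ctrl.finish_job(): hands the job in; it is judged then, once.
The state is a dict: "t": time; "q": joint angles; "dq": joint speeds; "effort": joint torques, N m; "tool_pos": TCP position; "tool_rot": TCP orientation; "contact_force": force on the tool from outside, world axes, zero at the start; "wrist_torque": the same for the moment, N m; "opening": finger opening in m; "grip_force": force on a finger pad.
Only numpy, scipy, OpenCV 4.12 (cv2) and the standard library are available. Lean on these libraries where they do the work, as an engineer would, in place of code of your own. Each camera call takes 0.05 s, during which the arm holds its last target. There are 200 camera calls.

## Working session

There is one attempt and no reset: what is moved stays moved. The work goes in short steps, Python scripts to look and compute and a shell command to move; the robot and the scene stay as the last step left them, time stands still between calls to the robot, and variables do not carry over. Pictures are saved under pics/ and viewed, at most 17 in all, crops included, and the job is handed in when it is done.

```bash
ls; mkdir -p pics; cat > h.py <<'E'
from station import ctrl
import numpy as np, cv2
from scipy.spatial.transform import Rotation as R
E
python3 - <<'E'
from h import *
for n in ["scene","top"]:
    d=ctrl.get_image(n); cv2.imwrite(f"pics/{n}0.png",d["image"][:,:,::-1])
    print({k:v for k,v in d.items() if k!="image"})
print(ctrl.get_obs())
E
```

```text
pics
{'fovy': 45.048792594167836, 'cx': 328.51382603003015, 'cy': 240.5950504671253, 'xyz': array([-0.05387031,  0.40113317,  0.48842911]), 'attitude': array([ 0.5825027 , -1.21318437, -1.99299421])}
{'fovy': 55.74678885250326, 'cx': 326.82706124390205, 'cy': 242.99440576915077, 'xyz': array([ 0.41593461, -0.10012522,  0.91444037]), 'attitude': array([ 0.12414477, -0.09755163, -1.58725418])}
{'t': 0.1, 'q': array([ 1.02798669e+00,  5.33154420e-02,  1.61415592e+00, -1.67992737e-05,
        1.47598272e+00, -1.19023701e-01]), 'dq': array([ 0.00217119, -0.00075844, -0.0030979 ,  0.00043635, -0.00039761,
        0.00085134]), 'effort': array([ 1.70484527e-04, -3.94905603e+01, -3.71364462e+01, -1.16907686e-04,
        3.87044114e-03,  1.00701374e-05]), 'tool_pos': array([0.25673561, 0.56922171, 0.23017116]), 'tool_rot': array([-6.60584605e-01, -3.07075306e+00,  2.77329877e-03]), 'contact_force': array([ 0.27149219, -0.30448311,  0.32774642]), 'wrist_torque': array([-0.0346166 ,  0.00461319,  0.04255861]), 'grip_force': 0.0, 'opening': 0.08518388878800817}
```

View pics/scene0.png

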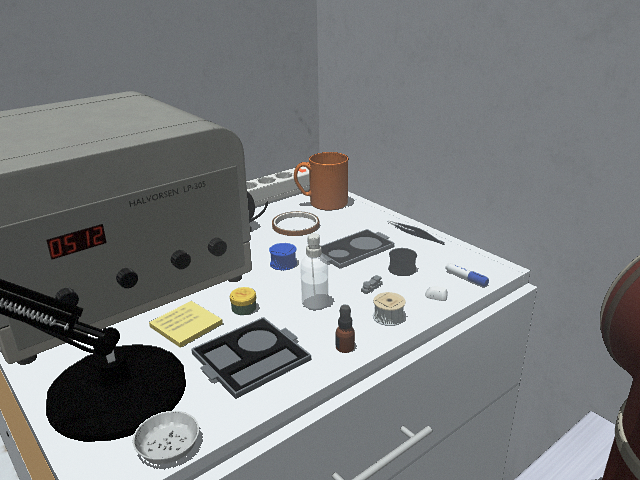

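View pics/top0.png

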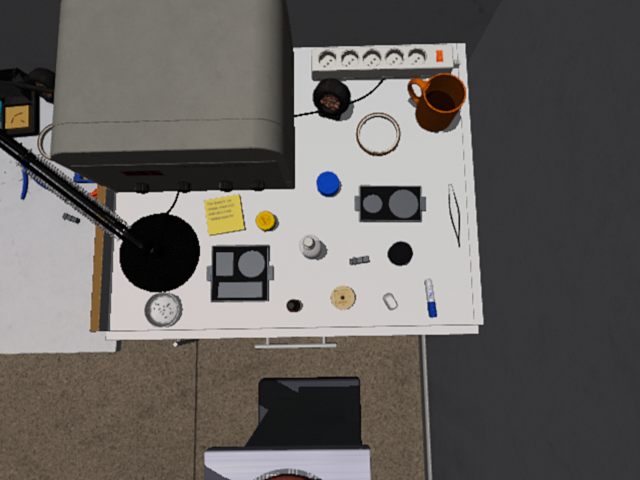

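The top view shows three spools: pale at (343,297), black at (400,253) and blue at (328,184). The solder spool is the pale one, since the black and blue ones are excluded. The other things:
- dropper bottle (294,306)
- spray bottle (311,246)
- pad (390,301)
- marker (431,298)
- flux tin (265,221)
- grey clip (359,260)
- inspection tray (240,273)
- solder tray (391,204)

I'll enlarge to confirm and measure.

```bash
python3 - <<'E'
import cv2
im=cv2.imread("pics/top0.png")
for n,(x,y,w,h) in dict(a=(200,205,133,120),b=(320,170,133,100),c=(320,240,133,85)).items():
    c=cv2.resize(im[y:y+h,x:x+w],None,fx=5 if n=='a' else 6,fy=5 if n=='a' else 6,interpolation=cv2.INTER_CUBIC)
    cv2.imwrite(f"pics/c_{n}.png",c)
E
```

```text
(no output)
```

View pics/c_a.png

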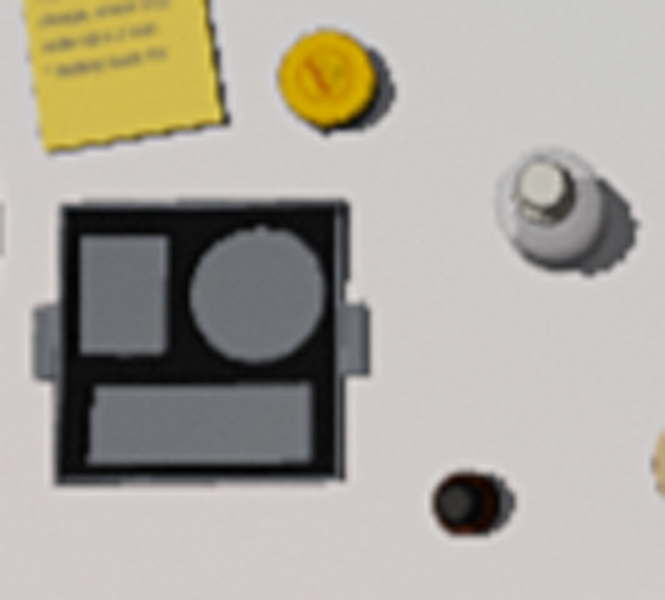

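View pics/c_b.png

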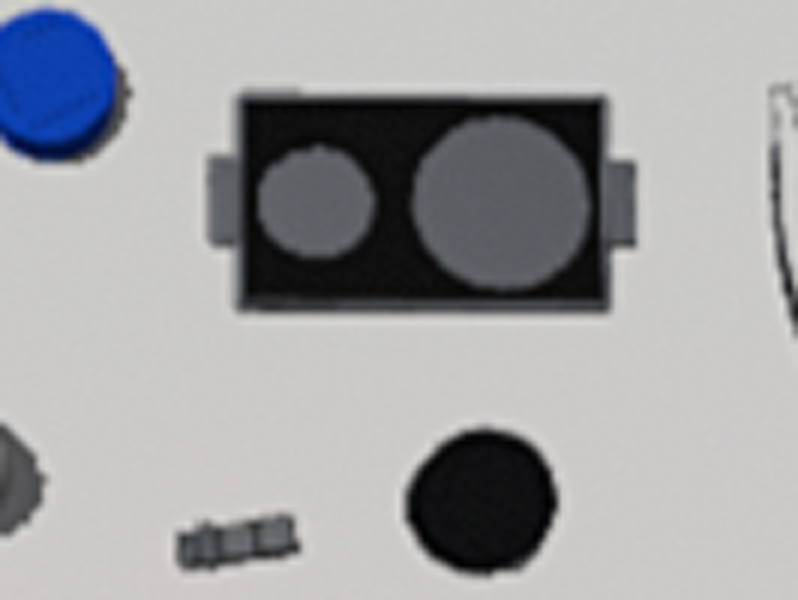

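View pics/c_c.png

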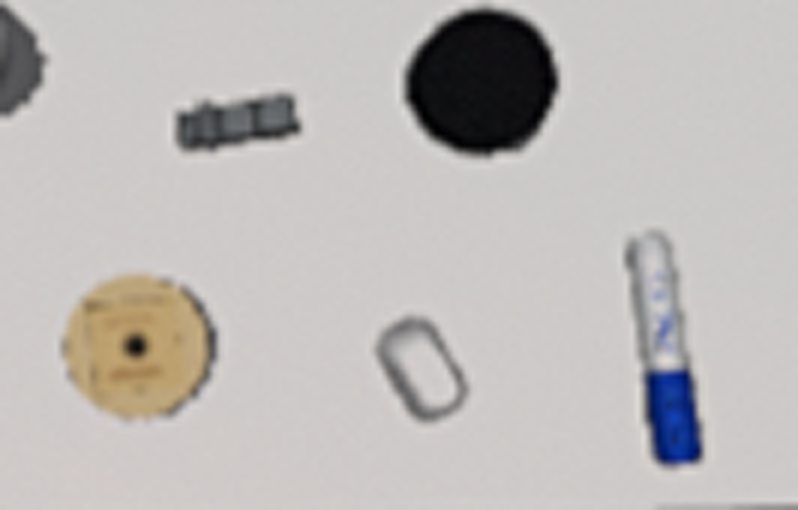

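The crops confirm that the pale-flanged spool, at crop-c (137,345), is the only non-black, non-blue one. Next I compute positions.

```bash
cat >> h.py <<'E'
def ray(cam,uv,z):
    d=cam; f=240/np.tan(np.radians(d["fovy"])/2)
    v=np.array([(uv[0]-d["cx"])/f,-(uv[1]-d["cy"])/f,-1.0])
    v=R.from_rotvec(d["attitude"]).apply(v); o=np.array(d["xyz"])
    return o+v*(z-o[2])/v[2]
CR=dict(a=(200,205,5),b=(320,170,6),c=(320,240,6))
def crop(c,p):
    x,y,s=CR[c]; return (x+(p[0]+.5)/s-.5, y+(p[1]+.5)/s-.5)
TOP={'fovy':55.74678885250326,'cx':326.82706124390205,'cy':242.99440576915077,'xyz':[0.41593461,-0.10012522,0.91444037],'attitude':[0.12414477,-0.09755163,-1.58725418]}
SC={'fovy':45.048792594167836,'cx':328.51382603003015,'cy':240.5950504671253,'xyz':[-0.05387031,0.40113317,0.48842911],'attitude':[0.5825027,-1.21318437,-1.99299421]}
def proj(cam,P):
    f=240/np.tan(np.radians(cam["fovy"])/2); v=R.from_rotvec(cam["attitude"]).inv().apply(np.array(P)-cam["xyz"])
    return cam["cx"]-f*v[0]/v[2], cam["cy"]+f*v[1]/v[2]
E
python3 - <<'E'
from h import *
pts=[("i_round","a",(257,295),.005),("i_rect","a",(124,296),.005),("i_slot","a",(201,424),.005),("i_c1","a",(62,204),.0085),("i_c2","a",(348,204),.0085),("i_c3","a",(345,482),.0085),("i_c4","a",(57,482),.0085),
("tin","a",(327,80),.028),("spray","a",(545,185),.115),("drop","a",(458,500),.067),
("s_small","b",(317,202),.005),("s_big","b",(501,203),.005),("s_c1","b",(243,95),.0085),("s_c2","b",(606,97),.0085),("s_c3","b",(608,310),.0085),("s_c4","b",(237,308),.0085),
("black","b",(482,500),.028),("clip","b",(238,543),.012),("clipL","b",(178,550),.012),("clipR","b",(298,534),.012),
("spool","c",(137,345),.028),("pad","c",(422,368),.01),("padA","c",(402,325),.01),("padB","c",(445,412),.01),("mark","c",(665,348),.012),("mA","c",(652,232),.012),("mB","c",(680,462),.012)]
for n,c,p,z in pts: 
    P=ray(TOP,crop(c,p),z); print(n,P.round(4),np.round(proj(SC,P),0), crop(c,p))
q=R.from_rotvec(ctrl.get_obs()["tool_rot"]).as_matrix();print(q.round(3))
E
```

```text
i_round [0.5062 0.0678 0.005 ] [258. 342.] (251.0, 263.6)
i_rect [0.5068 0.1217 0.005 ] [224. 358.] (224.4, 263.8)
i_slot [0.4547 0.09   0.005 ] [266. 367.] (239.8, 289.4)
i_c1 [0.5444 0.1466 0.0085] [193. 350.] (212.0, 245.4)
i_c2 [0.542  0.0305 0.0085] [266. 318.] (269.2, 245.4)
i_c3 [0.4306 0.0317 0.0085] [313. 355.] (268.6, 301.0)
i_c4 [0.4327 0.1466 0.0085] [237. 394.] (211.0, 301.0)
tin [0.5893 0.0361 0.028 ] [244. 295.] (265.0, 220.6)
spray [ 0.5325 -0.0552  0.115 ] [315. 237.] (308.6, 241.6)
drop [ 0.4222 -0.0188  0.067 ] [347. 307.] (291.2, 304.6)
s_small [ 0.6252 -0.1807  0.005 ] [339. 254.] (372.4166666666667, 203.25)
s_big [ 0.6234 -0.2432  0.005 ] [366. 244.] (403.0833333333333, 203.41666666666666)
s_c1 [ 0.6623 -0.1563  0.0085] [315. 249.] (360.0833333333333, 185.41666666666666)
s_c2 [ 0.6588 -0.2799  0.0085] [368. 230.] (420.5833333333333, 185.75)
s_c3 [ 0.585  -0.2771  0.0085] [395. 244.] (420.9166666666667, 221.25)
s_c4 [ 0.5883 -0.1522  0.0085] [341. 265.] (359.0833333333333, 220.91666666666666)
black [ 0.5191 -0.2293  0.028 ] [403. 256.] (399.9166666666667, 252.91666666666669)
clip [ 0.5082 -0.1501  0.012 ] [373. 283.] (359.25, 260.0833333333333)
clipL [ 0.5063 -0.1301  0.012 ] [365. 288.] (349.25, 261.25)
clipR [ 0.5108 -0.1701  0.012 ] [381. 278.] (369.25, 258.5833333333333)
spool [ 0.4352 -0.1146  0.028 ] [390. 302.] (342.4166666666667, 297.0833333333333)
pad [ 0.4263 -0.2083  0.01  ] [437. 292.] (389.9166666666667, 300.9166666666667)
padA [ 0.4405 -0.2023  0.01  ] [427. 290.] (386.5833333333333, 293.75)
padB [ 0.4119 -0.2153  0.01  ] [447. 294.] (393.75, 308.25)
mark [ 0.4313 -0.2878  0.012 ] [467. 273.] (430.4166666666667, 297.5833333333333)
mA [ 0.4694 -0.2854  0.012 ] [448. 264.] (428.25, 278.25)
mB [ 0.3944 -0.2908  0.012 ] [487. 281.] (432.9166666666667, 316.5833333333333)
[[-0.912  0.411 -0.001]
 [ 0.411  0.912 -0.002]
 [ 0.    -0.002 -1.   ]]
```

```bash
cat >> h.py <<'E'
def go(x,y,z,psi):
    o=ctrl.get_obs(); A=R.from_rotvec(o["tool_rot"]); p=np.radians(psi)
    B=R.from_matrix(np.array([[-np.sin(p),np.cos(p),0],[np.cos(p),np.sin(p),0],[0,0,-1]]))
    B=B if True else B
    off=A.inv().apply(np.array([x,y,z])-o["tool_pos"])*1000
    print("t",round(o["t"],2),"pos",o["tool_pos"].round(4),"op",round(o["opening"],4),"gf",round(o["grip_force"],1),"F",o["contact_force"].round(1))
    print("offset mm",off.round(1),"rot",(A.inv()*B).as_rotvec().round(3))
E
python3 -c "
from h import *
go(.4313,-.2878,.15,94.1)"
```

```text
t 0.1 pos [0.2567 0.5692 0.2302] op 0.0852 gf 0.0 F [ 0.3 -0.3  0.3]
offset mm [-511.6 -709.3   81.4] rot [-0.002 -0.001 -0.495]
```

```bash
python3 -m handwheel '[{"gripper":-0.2,"offset":[-30,-50,0],"rotation":[0,0,0]},{"gripper":-0.2,"offset":[-62,-95,0],"rotation":[0,0,0]},{"gripper":-0.2,"offset":[-96,-140,0],"rotation":[0,0,0]},{"gripper":-0.2,"offset":[-130,-185,0],"rotation":[0,0,0]},{"gripper":-0.2,"offset":[-164,-230,0],"rotation":[0,0,0]},{"gripper":-0.2,"offset":[-198,-275,0],"rotation":[0,0,0]},{"gripper":-0.2,"offset":[-232,-320,0],"rotation":[0,0,0]},{"gripper":-0.2,"offset":[-260,-355,0],"rotation":[0,0,0]}]' 40; python3 -c "
from h import *
go(.4313,-.2878,.15,94.1)"
```

```text
t: 1.1
tool_pos: [0.3479, 0.1373, 0.2309]
tool_rot: [0.662, 3.071, -0.0]
contact_force: [0.5, -0.9, -0.5]
opening: 0.0516
grip_force: 0.0
t 1.1 pos [0.3479 0.1373 0.2309] op 0.0516 gf 0.0 F [ 0.5 -0.9 -0.5]
offset mm [-251.1 -353.    81. ] rot [-0.     0.    -0.496]
```

```bash
python3 -m handwheel '[{"gripper":-0.2,"offset":[-32,-45,0],"rotation":[0,0,-0.06]},{"gripper":-0.2,"offset":[-66,-92,0],"rotation":[0,0,-0.12]},{"gripper":-0.2,"offset":[-102,-142,10],"rotation":[0,0,-0.2]},{"gripper":-0.2,"offset":[-138,-192,20],"rotation":[0,0,-0.28]},{"gripper":-0.2,"offset":[-172,-242,35],"rotation":[0,0,-0.36]},{"gripper":-0.2,"offset":[-206,-290,50],"rotation":[0,0,-0.44]},{"gripper":-0.2,"offset":[-236,-332,68],"rotation":[0,0,-0.496]},{"gripper":-0.2,"offset":[-251,-353,81],"rotation":[0,0,-0.496]}]'; python3 - <<'E'
from h import *
go(.4313,-.2878,.004,94.1)
d=ctrl.get_image("wrist"); cv2.imwrite("pics/w1.png",d["image"][:,:,::-1]); print({k:v for k,v in d.items() if k!="image"})
E
```

```text
t: 2.1
tool_pos: [0.4311, -0.2879, 0.1488]
tool_rot: [0.11, -3.138, -0.002]
contact_force: [1.2, 0.6, -0.2]
opening: 0.0514
grip_force: 0.0
t 2.1 pos [ 0.4311 -0.2879  0.1488] op 0.0514 gf 0.0 F [ 1.2  0.6 -0.2]
offset mm [-4.000e-01 -1.000e-01  1.448e+02] rot [ 0.001 -0.001 -0.001]
{'fovy': 65.70646984690485, 'cx': 323.5648316232048, 'cy': 241.88589908728872, 'xyz': array([ 0.35719305, -0.29295973,  0.29145689]), 'attitude': array([-0.22353844, -0.2414782 ,  1.62787223])}
```

View pics/w1.png

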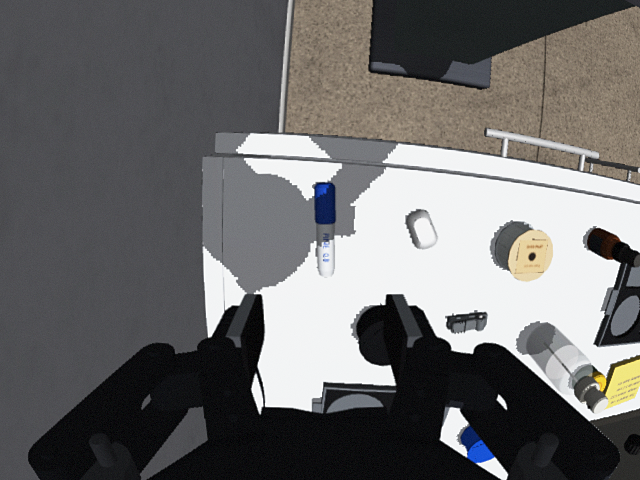

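The wrist view shows the marker at (326,230), centred between the fingers at x≈250 and x≈400. I'll descend and grip.

```bash
python3 -m handwheel '[{"gripper":-0.2,"offset":[0,0,35],"rotation":[0,0,0]},{"gripper":-0.2,"offset":[0,0,75],"rotation":[0,0,0]},{"gripper":-0.2,"offset":[0,0,115],"rotation":[0,0,0]},{"gripper":-0.2,"offset":[0,0,135],"rotation":[0,0,0]},{"gripper":-0.2,"offset":[0,0,145],"rotation":[0,0,0]},{"gripper":0.4,"offset":[0,0,145],"rotation":[0,0,0]},{"gripper":1,"offset":[0,0,145],"rotation":[0,0,0]},{"gripper":1,"offset":[0,0,145],"rotation":[0,0,0]}]' 40;python3 -m handwheel '[{"gripper":1,"offset":[0,0,0],"rotation":[0,0,0]},{"gripper":1,"offset":[0,0,0],"rotation":[0,0,0]},{"gripper":1,"offset":[0,0,-10],"rotation":[0,0,0]},{"gripper":1,"offset":[0,0,-30],"rotation":[0,0,0]},{"gripper":1,"offset":[0,0,-60],"rotation":[0,0,0]},{"gripper":1,"offset":[0,0,-100],"rotation":[0,0,0]},{"gripper":1,"offset":[0,0,-135],"rotation":[0,0,0]},{"gripper":1,"offset":[0,0,-150],"rotation":[0,0,0]}]'; python3 -c "
from h import *
go(.4544,.0896,.15,-1.15)"
```

```text
t: 3.15
tool_pos: [0.4326, -0.2866, 0.0067]
tool_rot: [-0.113, 3.138, -0.003]
contact_force: [0.6, -0.7, 3.6]
opening: 0.0148
grip_force: 41.2
t: 4.15
tool_pos: [0.4324, -0.2865, 0.158]
tool_rot: [-0.113, 3.137, -0.004]
contact_force: [0.8, -0.1, -0.4]
opening: 0.0148
grip_force: 40.7
t 4.15 pos [ 0.4324 -0.2865  0.158 ] op 0.0148 gf 40.7 F [ 0.8 -0.1 -0.4]
offset mm [-49.  373.5   7.1] rot [0.    0.004 1.663]
```

```bash
python3 -m handwheel '[{"gripper":1,"offset":[-3,25,0],"rotation":[0,0,0.1]},{"gripper":1,"offset":[-8,60,0],"rotation":[0,0,0.25]},{"gripper":1,"offset":[-13,100,0],"rotation":[0,0,0.42]},{"gripper":1,"offset":[-18,140,0],"rotation":[0,0,0.59]},{"gripper":1,"offset":[-23,180,0],"rotation":[0,0,0.76]},{"gripper":1,"offset":[-28,220,0],"rotation":[0,0,0.93]},{"gripper":1,"offset":[-33,260,0],"rotation":[0,0,1.1]},{"gripper":1,"offset":[-36,290,0],"rotation":[0,0,1.23]}]'; python3 -c "
from h import *
go(.4544,.0896,.15,-1.15)"
```

```text
t: 5.15
tool_pos: [0.4457, 0.0076, 0.1541]
tool_rot: [-1.722, -2.625, 0.001]
contact_force: [-0.1, -0.1, -0.5]
opening: 0.0149
grip_force: 40.7
t 5.15 pos [0.4457 0.0076 0.1541] op 0.0149 gf 40.7 F [-0.1 -0.1 -0.5]
offset mm [71.7 40.6  4.1] rot [-0.002 -0.001  0.429]
```

```bash
python3 -m handwheel '[{"gripper":1,"offset":[25,14,0],"rotation":[0,0,0.15]},{"gripper":1,"offset":[45,27,0],"rotation":[0,0,0.3]},{"gripper":1,"offset":[62,35,10],"rotation":[0,0,0.4]},{"gripper":1,"offset":[72,41,30],"rotation":[0,0,0.43]},{"gripper":1,"offset":[72,41,55],"rotation":[0,0,0.43]},{"gripper":1,"offset":[72,41,80],"rotation":[0,0,0.43]},{"gripper":1,"offset":[72,41,100],"rotation":[0,0,0.43]},{"gripper":1,"offset":[72,41,110],"rotation":[0,0,0.43]}]'; python3 - <<'E'
from h import *
go(.4544,.0896,.012,-1.15)
d=ctrl.get_image("wrist"); cv2.imwrite("pics/w2.png",d["image"][:,:,::-1])
E
```

```text
t: 6.15
tool_pos: [0.4535, 0.0884, 0.0431]
tool_rot: [-2.238, -2.201, 0.005]
contact_force: [-0.6, 0.6, -0.6]
opening: 0.0143
grip_force: 40.7
t 6.15 pos [0.4535 0.0884 0.0431] op 0.0143 gf 40.7 F [-0.6  0.6 -0.6]
offset mm [ 1.2  1.  31.1] rot [-0.004  0.     0.003]
```

View pics/w2.png

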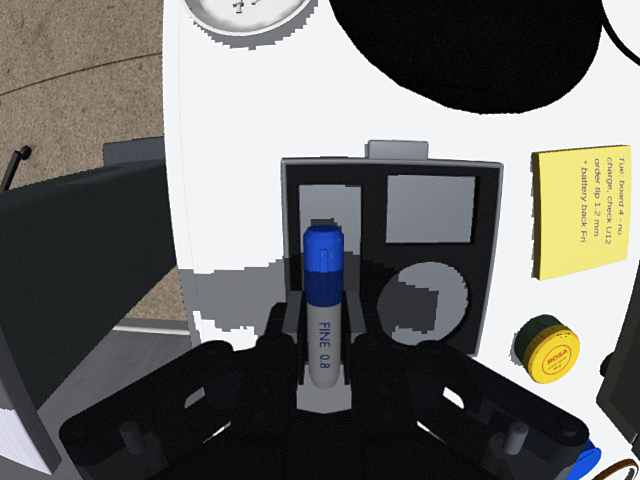

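The marker hangs over the slot, parallel to it (cap end 323,230; slot centre column about 330). I'll lower it, release, and rise.

```bash
python3 -m handwheel '[{"gripper":1,"offset":[1,1,12],"rotation":[0,0,0]},{"gripper":1,"offset":[1,1,22],"rotation":[0,0,0]},{"gripper":1,"offset":[1,1,29],"rotation":[0,0,0]},{"gripper":1,"offset":[1,1,31],"rotation":[0,0,0]},{"gripper":1,"offset":[1,1,31],"rotation":[0,0,0]},{"gripper":0.4,"offset":[1,1,31],"rotation":[0,0,0]},{"gripper":0.2,"offset":[1,1,31],"rotation":[0,0,0]},{"gripper":0.2,"offset":[1,1,31],"rotation":[0,0,0]}]'; python3 -m handwheel '[{"gripper":0.2,"offset":[0,0,-5],"rotation":[0,0,0]},{"gripper":0.2,"offset":[0,0,-20],"rotation":[0,0,0]},{"gripper":0.2,"offset":[0,0,-50],"rotation":[0,0,0]},{"gripper":-0.2,"offset":[0,0,-90],"rotation":[0,0,0]},{"gripper":-0.2,"offset":[0,0,-125],"rotation":[0,0,0]},{"gripper":-0.2,"offset":[0,0,-145],"rotation":[0,0,0]},{"gripper":-0.2,"offset":[0,0,-150],"rotation":[0,0,0]},{"gripper":-0.2,"offset":[0,0,-150],"rotation":[0,0,0]}]'
python3 -c "
from h import *
go(.4263,-.2083,.10,114.4)"
```

```text
t: 7.2
tool_pos: [0.4565, 0.0894, 0.0145]
tool_rot: [2.24, 2.202, 0.001]
contact_force: [-0.7, 0.6, 0.1]
opening: 0.0341
grip_force: 0.0
t: 8.2
tool_pos: [0.4563, 0.0894, 0.1645]
tool_rot: [2.24, 2.202, 0.001]
contact_force: [0.2, 0.9, -0.4]
opening: 0.0515
grip_force: 0.0
t 8.2 pos [0.4563 0.0894 0.1645] op 0.0515 gf 0.0 F [ 0.2  0.9 -0.4]
offset mm [-298.2  -24.9   64.5] rot [ 0.     0.    -2.014]
```

```bash
python3 -m handwheel '[{"gripper":-0.2,"offset":[-30,-2,0],"rotation":[0,0,0.15]},{"gripper":-0.2,"offset":[-75,-6,0],"rotation":[0,0,0.3]},{"gripper":-0.2,"offset":[-125,-10,0],"rotation":[0,0,0.46]},{"gripper":-0.2,"offset":[-175,-14,0],"rotation":[0,0,0.63]},{"gripper":-0.2,"offset":[-225,-18,10],"rotation":[0,0,0.8]},{"gripper":-0.2,"offset":[-270,-22,30],"rotation":[0,0,0.97]},{"gripper":-0.2,"offset":[-298,-25,60],"rotation":[0,0,1.12]},{"gripper":-0.2,"offset":[-298,-25,65],"rotation":[0,0,1.127]}]'; python3 - <<'E'
from h import *
go(.4263,-.2083,.005,-65.6)
d=ctrl.get_image("wrist"); cv2.imwrite("pics/w3.png",d["image"][:,:,::-1])
E
```

```text
t: 9.2
tool_pos: [0.4237, -0.2079, 0.0956]
tool_rot: [-3.066, -0.66, 0.008]
contact_force: [-0.0, 0.6, -0.7]
opening: 0.0515
grip_force: 0.0
t 9.2 pos [ 0.4237 -0.2079  0.0956] op 0.0515 gf 0.0 F [-0.   0.6 -0.7]
offset mm [ 2.6  2.  90.6] rot [-0.006  0.004 -0.002]
```

View pics/w3.png

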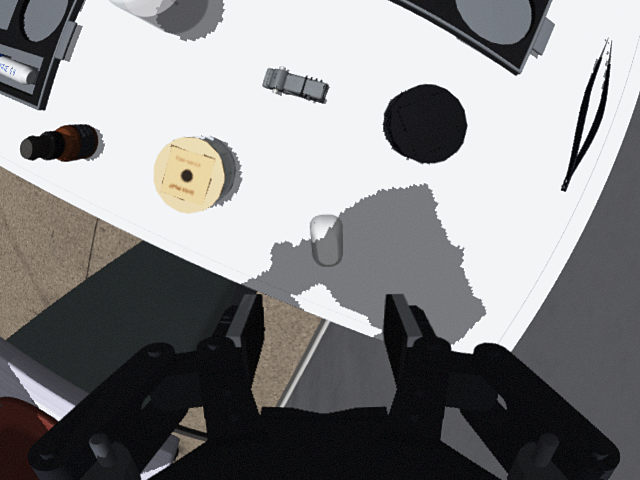

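The pad at (326,240) is centred and square to the fingers, and the marker lies in its slot at (15,70). I'll descend and grip.

```bash
python3 -m handwheel '[{"gripper":-0.2,"offset":[1,1,25],"rotation":[0,0,0]},{"gripper":-0.2,"offset":[1,1,55],"rotation":[0,0,0]},{"gripper":-0.2,"offset":[1,1,80],"rotation":[0,0,0]},{"gripper":-0.2,"offset":[1,1,92],"rotation":[0,0,0]},{"gripper":-0.2,"offset":[1,1,92],"rotation":[0,0,0]},{"gripper":0.3,"offset":[1,1,92],"rotation":[0,0,0]},{"gripper":1,"offset":[1,1,92],"rotation":[0,0,0]},{"gripper":1,"offset":[1,1,92],"rotation":[0,0,0]}]' 30;python3 -m handwheel '[{"gripper":1,"offset":[0,0,0],"rotation":[0,0,0]},{"gripper":1,"offset":[0,0,0],"rotation":[0,0,0]},{"gripper":1,"offset":[0,0,-10],"rotation":[0,0,0]},{"gripper":1,"offset":[0,0,-30],"rotation":[0,0,0]},{"gripper":1,"offset":[0,0,-60],"rotation":[0,0,0]},{"gripper":1,"offset":[0,0,-100],"rotation":[0,0,0]},{"gripper":1,"offset":[0,0,-140],"rotation":[0,0,0]},{"gripper":1,"offset":[0,0,-150],"rotation":[0,0,0]}]'; python3 -c "
from h import *
go(.507,.121,.155,-91.15)"
```

```text
t: 10.25
tool_pos: [0.4285, -0.2091, 0.0087]
tool_rot: [3.069, 0.665, 0.003]
contact_force: [-0.5, 2.0, 6.0]
opening: 0.0169
grip_force: 29.5
t: 11.25
tool_pos: [0.429, -0.2097, 0.161]
tool_rot: [3.066, 0.664, 0.007]
contact_force: [-0.2, 0.4, -0.7]
opening: 0.0169
grip_force: 28.8
t 11.25 pos [ 0.429  -0.2097  0.161 ] op 0.0169 gf 28.8 F [-0.2  0.4 -0.7]
offset mm [ 207.9 -268.8    5.1] rot [ 0.005 -0.004  0.447]
```

```bash
python3 -m handwheel '[{"gripper":1,"offset":[20,-26,0],"rotation":[0,0,0.05]},{"gripper":1,"offset":[48,-62,0],"rotation":[0,0,0.1]},{"gripper":1,"offset":[78,-101,0],"rotation":[0,0,0.18]},{"gripper":1,"offset":[108,-140,0],"rotation":[0,0,0.25]},{"gripper":1,"offset":[140,-181,0],"rotation":[0,0,0.32]},{"gripper":1,"offset":[170,-220,0],"rotation":[0,0,0.39]},{"gripper":1,"offset":[195,-252,10],"rotation":[0,0,0.44]},{"gripper":1,"offset":[208,-269,30],"rotation":[0,0,0.447]}]'; python3 -m handwheel '[{"gripper":1,"offset":[0,0,25],"rotation":[0,0,0]},{"gripper":1,"offset":[0,0,50],"rotation":[0,0,0]},{"gripper":1,"offset":[0,0,70],"rotation":[0,0,0]},{"gripper":1,"offset":[0,0,80],"rotation":[0,0,0]},{"gripper":1,"offset":[0,0,85],"rotation":[0,0,0]},{"gripper":1,"offset":[0,0,85],"rotation":[0,0,0]},{"gripper":1,"offset":[0,0,85],"rotation":[0,0,0]},{"gripper":1,"offset":[0,0,85],"rotation":[0,0,0]}]'; python3 - <<'E'
from h import *
go(.507,.121,.012,-91.15)
d=ctrl.get_image("wrist"); cv2.imwrite("pics/w4.png",d["image"][:,:,::-1])
E
```

```text
t: 12.25
tool_pos: [0.5057, 0.1242, 0.1266]
tool_rot: [-3.141, 0.029, -0.0]
contact_force: [0.5, -0.5, -0.4]
opening: 0.0171
grip_force: 28.9
t: 13.25
tool_pos: [0.5061, 0.1224, 0.0431]
tool_rot: [-3.141, 0.032, -0.002]
contact_force: [-0.0, 1.4, -0.0]
opening: 0.0169
grip_force: 28.9
t 13.25 pos [0.5061 0.1224 0.0431] op 0.0169 gf 28.9 F [-0.   1.4 -0. ]
offset mm [ 0.8  1.4 31.1] rot [-0.    -0.001 -0.   ]
```

View pics/w4.png

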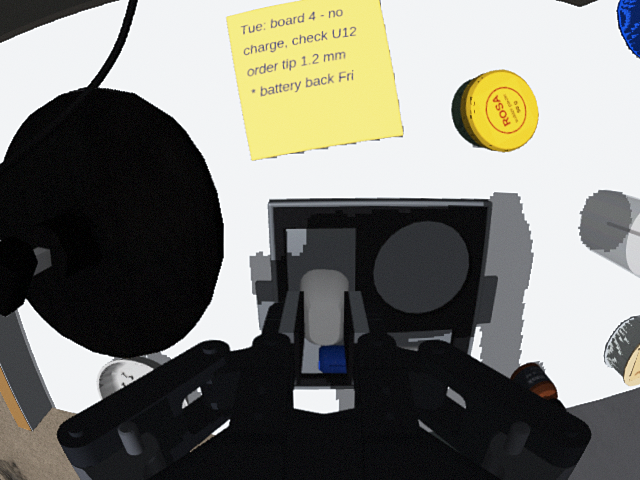

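The pad is held square above its pocket (pad 325,300; pocket columns 287–356). I'll lower and release.

```bash
python3 -m handwheel '[{"gripper":1,"offset":[1,1,12],"rotation":[0,0,0]},{"gripper":1,"offset":[1,1,22],"rotation":[0,0,0]},{"gripper":1,"offset":[1,1,29],"rotation":[0,0,0]},{"gripper":1,"offset":[1,1,31],"rotation":[0,0,0]},{"gripper":1,"offset":[1,1,31],"rotation":[0,0,0]},{"gripper":0.4,"offset":[1,1,31],"rotation":[0,0,0]},{"gripper":0.1,"offset":[1,1,31],"rotation":[0,0,0]},{"gripper":0.1,"offset":[1,1,31],"rotation":[0,0,0]}]'; python3 -m handwheel '[{"gripper":0.1,"offset":[0,0,-5],"rotation":[0,0,0]},{"gripper":0.1,"offset":[0,0,-20],"rotation":[0,0,0]},{"gripper":0.1,"offset":[0,0,-50],"rotation":[0,0,0]},{"gripper":-0.2,"offset":[0,0,-90],"rotation":[0,0,0]},{"gripper":-0.2,"offset":[0,0,-125],"rotation":[0,0,0]},{"gripper":-0.2,"offset":[0,0,-145],"rotation":[0,0,0]},{"gripper":-0.2,"offset":[0,0,-150],"rotation":[0,0,0]},{"gripper":-0.2,"offset":[0,0,-150],"rotation":[0,0,0]}]'
python3 - <<'E'
from h import *
go(.5325,-.0552,.18,0)
d=ctrl.get_image("wrist"); cv2.imwrite("pics/w5.png",d["image"][:,:,::-1])
E
```

```text
t: 14.3
tool_pos: [0.5066, 0.1213, 0.0114]
tool_rot: [-3.141, 0.032, -0.0]
contact_force: [0.2, 0.1, 0.3]
opening: 0.0384
grip_force: 0.0
t: 15.3
tool_pos: [0.5061, 0.1213, 0.1605]
tool_rot: [3.141, -0.032, -0.002]
contact_force: [-0.0, -0.1, -0.2]
opening: 0.0513
grip_force: 0.0
t 15.3 pos [0.5061 0.1213 0.1605] op 0.0513 gf 0.0 F [-0.  -0.1 -0.2]
offset mm [ 30.  175.9 -19.5] rot [-1.000e-03  1.000e-03 -1.591e+00]
```

View pics/w5.png

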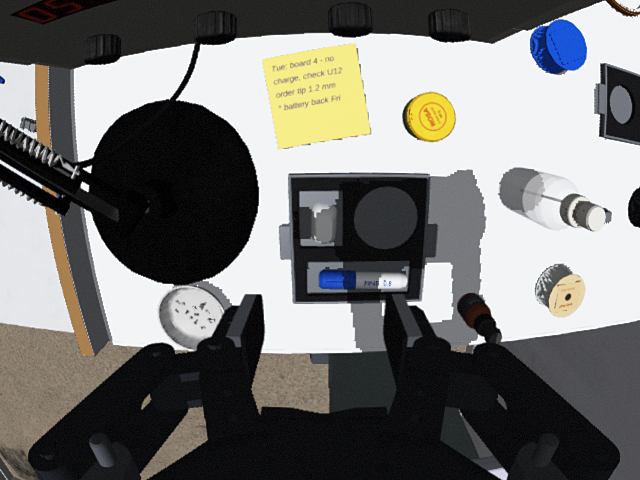

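Both the pad (323,222) and the marker (362,279) are seated. Next is the spray bottle, keeping the present yaw.

```bash
python3 -m handwheel '[{"gripper":-1,"offset":[4,25,0],"rotation":[0,0,0]},{"gripper":-1,"offset":[11,65,-10],"rotation":[0,0,0]},{"gripper":-1,"offset":[18,105,-15],"rotation":[0,0,0]},{"gripper":-1,"offset":[24,140,-15],"rotation":[0,0,0]},{"gripper":-1,"offset":[28,165,-15],"rotation":[0,0,0]},{"gripper":-1,"offset":[30,176,-15],"rotation":[0,0,0]},{"gripper":-1,"offset":[30,176,-15],"rotation":[0,0,0]},{"gripper":-1,"offset":[30,176,-15],"rotation":[0,0,0]}]'; python3 - <<'E'
from h import *
go(.5325,-.0552,.052,-91.15)
d=ctrl.get_image("wrist"); cv2.imwrite("pics/w6.png",d["image"][:,:,::-1])
E
```

```text
t: 16.35
tool_pos: [0.5327, -0.0544, 0.1757]
tool_rot: [-3.141, 0.031, 0.002]
contact_force: [0.7, -0.3, -0.9]
opening: 0.0854
grip_force: 0.0
t 16.35 pos [ 0.5327 -0.0544  0.1757] op 0.0854 gf 0.0 F [ 0.7 -0.3 -0.9]
offset mm [ -0.    0.9 123.7] rot [-0.001  0.001  0.001]
```

View pics/w6.png

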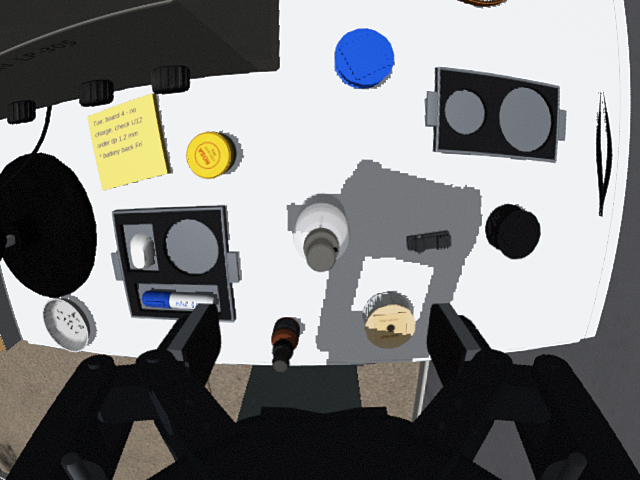

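The spray bottle's head at (320,257) is centred between the fingers. I'll descend and grip.

```bash
python3 -m handwheel '[{"gripper":-1,"offset":[0,1,25],"rotation":[0,0,0]},{"gripper":-1,"offset":[0,1,55],"rotation":[0,0,0]},{"gripper":-1,"offset":[0,1,85],"rotation":[0,0,0]},{"gripper":-1,"offset":[0,1,110],"rotation":[0,0,0]},{"gripper":-1,"offset":[0,1,123],"rotation":[0,0,0]},{"gripper":0,"offset":[0,1,123],"rotation":[0,0,0]},{"gripper":0.1,"offset":[0,1,123],"rotation":[0,0,0]},{"gripper":0.5,"offset":[0,1,123],"rotation":[0,0,0]}]' 40;python3 -m handwheel '[{"gripper":1,"offset":[0,0,0],"rotation":[0,0,0]},{"gripper":1,"offset":[0,0,0],"rotation":[0,0,0]},{"gripper":1,"offset":[0,0,0],"rotation":[0,0,0]},{"gripper":1,"offset":[0,0,-8],"rotation":[0,0,0]},{"gripper":1,"offset":[0,0,-20],"rotation":[0,0,0]},{"gripper":1,"offset":[0,0,-40],"rotation":[0,0,0]},{"gripper":1,"offset":[0,0,-50],"rotation":[0,0,0]},{"gripper":1,"offset":[0,0,-50],"rotation":[0,0,0]}]'; python3 -c "
from h import *
go(.506,.067,.1,-91.15)"
```

```text
t: 17.4
tool_pos: [0.5342, -0.0563, 0.055]
tool_rot: [3.141, -0.032, 0.004]
contact_force: [0.5, 0.9, 1.5]
opening: 0.0404
grip_force: 40.0
t: 18.4
tool_pos: [0.5336, -0.0565, 0.1044]
tool_rot: [3.141, -0.032, 0.003]
contact_force: [-0.4, -0.4, -1.6]
opening: 0.0403
grip_force: 40.1
t 18.4 pos [ 0.5336 -0.0565  0.1044] op 0.0403 gf 40.1 F [-0.4 -0.4 -1.6]
offset mm [ -30.1 -122.9    4.3] rot [ 0.001 -0.002 -0.   ]
```

```bash
python3 -m handwheel '[{"gripper":1,"offset":[-4,-16,0],"rotation":[0,0,0]},{"gripper":1,"offset":[-10,-40,0],"rotation":[0,0,0]},{"gripper":1,"offset":[-17,-68,0],"rotation":[0,0,0]},{"gripper":1,"offset":[-23,-94,0],"rotation":[0,0,0]},{"gripper":1,"offset":[-28,-114,0],"rotation":[0,0,0]},{"gripper":1,"offset":[-30,-123,0],"rotation":[0,0,0]},{"gripper":1,"offset":[-30,-123,15],"rotation":[0,0,0]},{"gripper":1,"offset":[-30,-123,20],"rotation":[0,0,0]}]'; python3 -m handwheel '[{"gripper":1,"offset":[0,0,0],"rotation":[0,0,0]},{"gripper":1,"offset":[0,0,0],"rotation":[0,0,0]},{"gripper":1,"offset":[0,0,0],"rotation":[0,0,0]},{"gripper":1,"offset":[0,0,0],"rotation":[0,0,0]},{"gripper":1,"offset":[0,0,0],"rotation":[0,0,0]},{"gripper":1,"offset":[0,0,0],"rotation":[0,0,0]},{"gripper":1,"offset":[0,0,0],"rotation":[0,0,0]},{"gripper":1,"offset":[0,0,0],"rotation":[0,0,0]}]'; python3 - <<'E'
from h import *
go(.506,.067,.0575,-91.15)
d=ctrl.get_image("scene"); cv2.imwrite("pics/s2.png",cv2.resize(d["image"][220:420,140:400,::-1],None,fx=3,fy=3,interpolation=cv2.INTER_CUBIC))
E
```

```text
t: 19.4
tool_pos: [0.5042, 0.067, 0.0812]
tool_rot: [3.141, -0.032, -0.005]
contact_force: [-0.4, 0.4, -1.5]
opening: 0.0407
grip_force: 40.2
t: 20.4
tool_pos: [0.5054, 0.0674, 0.0833]
tool_rot: [3.141, -0.032, -0.0]
contact_force: [-0.3, -0.0, -0.6]
opening: 0.0405
grip_force: 40.2
t 20.4 pos [0.5054 0.0674 0.0833] op 0.0405 gf 40.2 F [-0.3 -0.  -0.6]
offset mm [ 0.6  0.4 25.8] rot [ 0.  0. -0.]
```

View pics/s2.png

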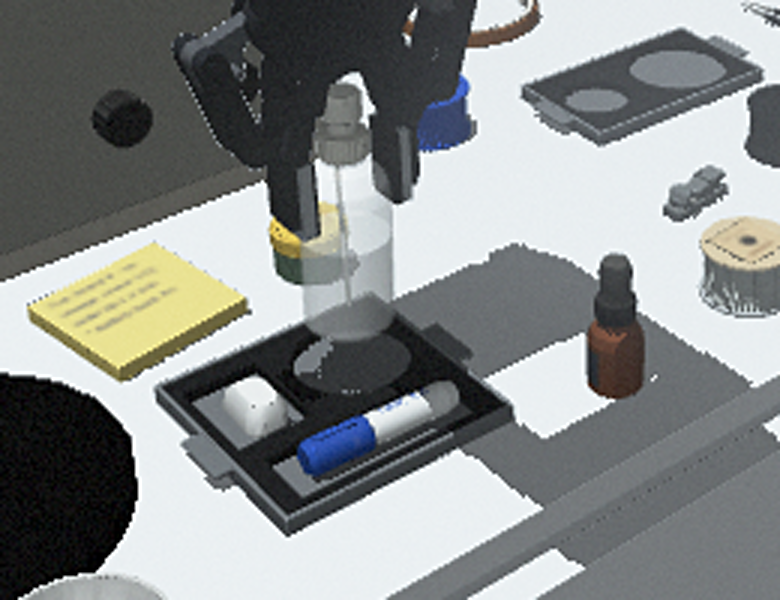

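The bottle hangs upright above the round pocket (bottle base 350,320; pocket 352,360), and the pad and marker are seated. I'll lower, release and rise.

```bash
python3 -m handwheel '[{"gripper":1,"offset":[0,0,8],"rotation":[0,0,0]},{"gripper":1,"offset":[0,0,16],"rotation":[0,0,0]},{"gripper":1,"offset":[0,0,22],"rotation":[0,0,0]},{"gripper":1,"offset":[0,0,25],"rotation":[0,0,0]},{"gripper":1,"offset":[0,0,26],"rotation":[0,0,0]},{"gripper":1,"offset":[0,0,26],"rotation":[0,0,0]},{"gripper":-0.1,"offset":[0,0,26],"rotation":[0,0,0]},{"gripper":-0.4,"offset":[0,0,26],"rotation":[0,0,0]}]'; python3 -m handwheel '[{"gripper":-0.6,"offset":[0,0,0],"rotation":[0,0,0]},{"gripper":-0.6,"offset":[0,0,0],"rotation":[0,0,0]},{"gripper":-0.6,"offset":[0,0,-20],"rotation":[0,0,0]},{"gripper":-0.6,"offset":[0,0,-50],"rotation":[0,0,0]},{"gripper":-0.6,"offset":[0,0,-90],"rotation":[0,0,0]},{"gripper":-0.6,"offset":[0,0,-125],"rotation":[0,0,0]},{"gripper":-0.6,"offset":[0,0,-140],"rotation":[0,0,0]},{"gripper":-0.6,"offset":[0,0,-140],"rotation":[0,0,0]}]'
python3 -c "
from h import *
go(.4222,-.0188,.15,-1.5)"
```

```text
t: 21.45
tool_pos: [0.5059, 0.0673, 0.0578]
tool_rot: [3.141, -0.032, 0.002]
contact_force: [-0.0, 0.4, 0.2]
opening: 0.0599
grip_force: 0.0
t: 22.45
tool_pos: [0.5059, 0.0673, 0.1979]
tool_rot: [3.141, -0.032, 0.003]
contact_force: [0.0, -0.5, -0.5]
opening: 0.0686
grip_force: 0.0
t 22.45 pos [0.5059 0.0673 0.1979] op 0.0686 gf 0.0 F [ 0.  -0.5 -0.5]
offset mm [-82.   87.8  47.8] rot [ 1.000e-03 -1.000e-03 -1.565e+00]
```

```bash
python3 -m handwheel '[{"gripper":-0.2,"offset":[-10,11,0],"rotation":[0,0,-0.15]},{"gripper":-0.2,"offset":[-25,27,0],"rotation":[0,0,-0.31]},{"gripper":-0.2,"offset":[-40,43,0],"rotation":[0,0,-0.48]},{"gripper":-0.2,"offset":[-55,59,0],"rotation":[0,0,-0.65]},{"gripper":-0.2,"offset":[-70,75,0],"rotation":[0,0,-0.82]},{"gripper":-0.2,"offset":[-80,86,0],"rotation":[0,0,-0.99]},{"gripper":-0.2,"offset":[-82,88,5],"rotation":[0,0,-1.16]},{"gripper":-0.2,"offset":[-82,88,10],"rotation":[0,0,-1.3]}]'; python3 -m handwheel '[{"gripper":-0.2,"offset":[0,0,15],"rotation":[0,0,-0.12]},{"gripper":-0.2,"offset":[0,0,35],"rotation":[0,0,-0.22]},{"gripper":-0.2,"offset":[0,0,60],"rotation":[0,0,-0.265]},{"gripper":-0.2,"offset":[0,0,80],"rotation":[0,0,-0.265]},{"gripper":-0.2,"offset":[0,0,85],"rotation":[0,0,-0.265]},{"gripper":-0.2,"offset":[0,0,85],"rotation":[0,0,-0.265]},{"gripper":-0.2,"offset":[0,0,85],"rotation":[0,0,-0.265]},{"gripper":-0.2,"offset":[0,0,85],"rotation":[0,0,-0.265]}]'; python3 - <<'E'
from h import *
go(.4222,-.0188,.013,-1.5)
d=ctrl.get_image("wrist"); cv2.imwrite("pics/w7.png",d["image"][:,:,::-1])
E
```

```text
t: 23.45
tool_pos: [0.4204, -0.019, 0.1847]
tool_rot: [-2.514, -1.879, 0.004]
contact_force: [-0.5, 0.0, 0.6]
opening: 0.0511
grip_force: 0.0
t: 24.45
tool_pos: [0.4223, -0.0191, 0.1032]
tool_rot: [2.249, 2.191, 0.001]
contact_force: [-0.2, -0.5, -0.3]
opening: 0.0513
grip_force: 0.0
t 24.45 pos [ 0.4223 -0.0191  0.1032] op 0.0513 gf 0.0 F [-0.2 -0.5 -0.3]
offset mm [ 0.3 -0.2 90.2] rot [0.002 0.    0.   ]
```

View pics/w7.png

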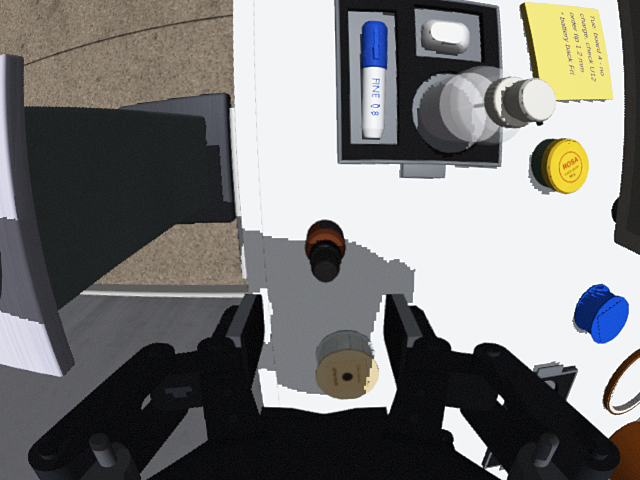

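The dropper bottle at (325,255) is centred between the fingers, and all three inspection items stand in their pockets. I'll descend and grip.

```bash
python3 -m handwheel '[{"gripper":-0.2,"offset":[0,0,25],"rotation":[0,0,0]},{"gripper":-0.2,"offset":[0,0,55],"rotation":[0,0,0]},{"gripper":-0.2,"offset":[0,0,80],"rotation":[0,0,0]},{"gripper":-0.2,"offset":[0,0,90],"rotation":[0,0,0]},{"gripper":-0.2,"offset":[0,0,90],"rotation":[0,0,0]},{"gripper":0.3,"offset":[0,0,90],"rotation":[0,0,0]},{"gripper":1,"offset":[0,0,90],"rotation":[0,0,0]},{"gripper":1,"offset":[0,0,90],"rotation":[0,0,0]}]' 30;python3 -m handwheel '[{"gripper":1,"offset":[0,0,0],"rotation":[0,0,0]},{"gripper":1,"offset":[0,0,0],"rotation":[0,0,0]},{"gripper":1,"offset":[0,0,-10],"rotation":[0,0,0]},{"gripper":1,"offset":[0,0,-30],"rotation":[0,0,0]},{"gripper":1,"offset":[0,0,-60],"rotation":[0,0,0]},{"gripper":1,"offset":[0,0,-80],"rotation":[0,0,0]},{"gripper":1,"offset":[0,0,-90],"rotation":[0,0,0]},{"gripper":1,"offset":[0,0,-90],"rotation":[0,0,0]}]'; python3 -c "
from h import *
go(.6246,-.1804,.1,-1.5)"
```

```text
t: 25.5
tool_pos: [0.4229, -0.0192, 0.0137]
tool_rot: [2.249, 2.191, 0.002]
contact_force: [-0.9, -1.0, 4.9]
opening: 0.025
grip_force: 29.6
t: 26.5
tool_pos: [0.422, -0.019, 0.1028]
tool_rot: [2.249, 2.192, 0.001]
contact_force: [-0.1, -0.5, -0.6]
opening: 0.0247
grip_force: 29.5
t 26.5 pos [ 0.422  -0.019   0.1028] op 0.0247 gf 29.5 F [-0.1 -0.5 -0.6]
offset mm [-156.   206.8    3.1] rot [0.001 0.    0.   ]
```

```bash
python3 -m handwheel '[{"gripper":1,"offset":[-10,13,0],"rotation":[0,0,0]},{"gripper":1,"offset":[-30,40,0],"rotation":[0,0,0]},{"gripper":1,"offset":[-58,77,0],"rotation":[0,0,0]},{"gripper":1,"offset":[-86,114,0],"rotation":[0,0,0]},{"gripper":1,"offset":[-114,151,0],"rotation":[0,0,0]},{"gripper":1,"offset":[-138,183,0],"rotation":[0,0,0]},{"gripper":1,"offset":[-152,202,0],"rotation":[0,0,0]},{"gripper":1,"offset":[-156,207,0],"rotation":[0,0,0]}]';python3 -m handwheel '[{"gripper":1,"offset":[0,0,20],"rotation":[0,0,0]},{"gripper":1,"offset":[0,0,40],"rotation":[0,0,0]},{"gripper":1,"offset":[0,0,55],"rotation":[0,0,0]},{"gripper":1,"offset":[0,0,60],"rotation":[0,0,0]},{"gripper":1,"offset":[0,0,60],"rotation":[0,0,0]},{"gripper":1,"offset":[0,0,60],"rotation":[0,0,0]},{"gripper":1,"offset":[0,0,60],"rotation":[0,0,0]},{"gripper":1,"offset":[0,0,60],"rotation":[0,0,0]}]'; python3 - <<'E'
from h import *
go(.6246,-.1804,.0165,-1.5)
d=ctrl.get_image("scene"); cv2.imwrite("pics/s3.png",cv2.resize(d["image"][170:330,250:500,::-1],None,fx=3,fy=3,interpolation=cv2.INTER_CUBIC))
E
```

```text
t: 27.5
tool_pos: [0.6244, -0.1808, 0.1004]
tool_rot: [-2.249, -2.19, 0.002]
contact_force: [-0.0, -0.6, 0.1]
opening: 0.0248
grip_force: 29.6
t: 28.5
tool_pos: [0.6249, -0.1805, 0.0429]
tool_rot: [2.25, 2.192, 0.001]
contact_force: [-0.7, -0.4, -1.6]
opening: 0.0245
grip_force: 29.6
t 28.5 pos [ 0.6249 -0.1805  0.0429] op 0.0245 gf 29.6 F [-0.7 -0.4 -1.6]
offset mm [ 0.1 -0.3 26.4] rot [0.001 0.    0.   ]
```

View pics/s3.png

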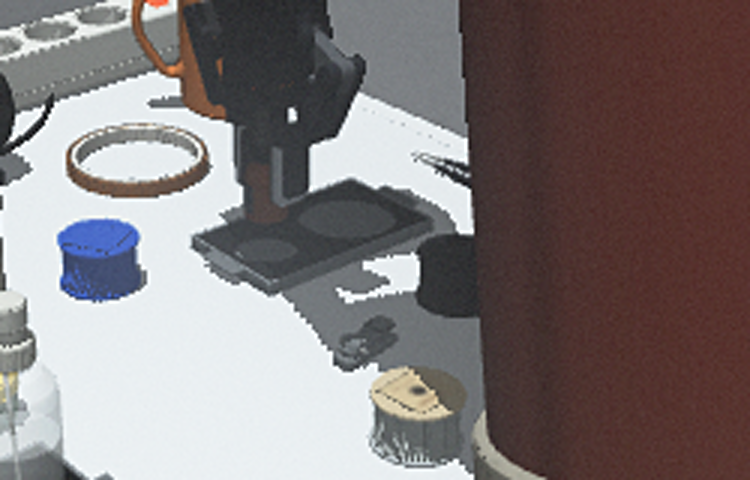

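The dropper bottle (265,200) hangs upright above the small pocket (267,250). I'll lower and release.

```bash
python3 -m handwheel '[{"gripper":1,"offset":[0,0,8],"rotation":[0,0,0]},{"gripper":1,"offset":[0,0,16],"rotation":[0,0,0]},{"gripper":1,"offset":[0,0,22],"rotation":[0,0,0]},{"gripper":1,"offset":[0,0,25],"rotation":[0,0,0]},{"gripper":1,"offset":[0,0,26],"rotation":[0,0,0]},{"gripper":1,"offset":[0,0,26],"rotation":[0,0,0]},{"gripper":0.2,"offset":[0,0,26],"rotation":[0,0,0]},{"gripper":0.1,"offset":[0,0,26],"rotation":[0,0,0]}]'; python3 -m handwheel '[{"gripper":-0.2,"offset":[0,0,0],"rotation":[0,0,0]},{"gripper":-0.2,"offset":[0,0,0],"rotation":[0,0,0]},{"gripper":-0.2,"offset":[0,0,-20],"rotation":[0,0,0]},{"gripper":-0.2,"offset":[0,0,-50],"rotation":[0,0,0]},{"gripper":-0.2,"offset":[0,0,-85],"rotation":[0,0,0]},{"gripper":-1,"offset":[0,0,-115],"rotation":[0,0,0]},{"gripper":-1,"offset":[0,0,-120],"rotation":[0,0,0]},{"gripper":-1,"offset":[0,0,-120],"rotation":[0,0,0]}]'
python3 -c "
from h import *
go(.4352,-.1146,.13,-1.5)"
```

```text
t: 29.55
tool_pos: [0.6248, -0.1804, 0.0167]
tool_rot: [2.25, 2.192, 0.0]
contact_force: [-0.5, -1.1, -0.1]
opening: 0.0388
grip_force: 0.0
t: 30.55
tool_pos: [0.6246, -0.1803, 0.1367]
tool_rot: [2.25, 2.192, 0.0]
contact_force: [-0.8, 0.0, -0.1]
opening: 0.0852
grip_force: 0.0
t 30.55 pos [ 0.6246 -0.1803  0.1367] op 0.0852 gf 0.0 F [-0.8  0.  -0.1]
offset mm [  60.8 -191.1    6.5] rot [0.001 0.    0.   ]
```

```bash
python3 -m handwheel '[{"gripper":-1,"offset":[8,-25,0],"rotation":[0,0,0]},{"gripper":-1,"offset":[20,-65,0],"rotation":[0,0,0]},{"gripper":-1,"offset":[34,-108,0],"rotation":[0,0,0]},{"gripper":-1,"offset":[47,-148,0],"rotation":[0,0,0]},{"gripper":-1,"offset":[57,-180,0],"rotation":[0,0,0]},{"gripper":-1,"offset":[61,-191,15],"rotation":[0,0,0]},{"gripper":-1,"offset":[61,-191,40],"rotation":[0,0,0]},{"gripper":-1,"offset":[61,-191,60],"rotation":[0,0,0]}]'; python3 -m handwheel '[{"gripper":-1,"offset":[0,0,25],"rotation":[0,0,0]},{"gripper":-1,"offset":[0,0,45],"rotation":[0,0,0]},{"gripper":-1,"offset":[0,0,60],"rotation":[0,0,0]},{"gripper":-1,"offset":[0,0,67],"rotation":[0,0,0]},{"gripper":-1,"offset":[0,0,67],"rotation":[0,0,0]},{"gripper":0,"offset":[0,0,67],"rotation":[0,0,0]},{"gripper":1,"offset":[0,0,67],"rotation":[0,0,0]},{"gripper":1,"offset":[0,0,67],"rotation":[0,0,0]}]' 40; python3 -c "
from h import *
go(.4352,-.1146,.009,-1.5)"
```

```text
t: 31.55
tool_pos: [0.4335, -0.1136, 0.0737]
tool_rot: [-2.248, -2.19, 0.002]
contact_force: [0.3, -0.1, -1.0]
opening: 0.0852
grip_force: 0.0
t: 32.55
tool_pos: [0.4361, -0.1147, 0.0106]
tool_rot: [2.249, 2.191, 0.001]
contact_force: [-2.2, 0.4, 5.8]
opening: 0.047
grip_force: 40.5
t 32.55 pos [ 0.4361 -0.1147  0.0106] op 0.047 gf 40.5 F [-2.2  0.4  5.8]
offset mm [ 0.1 -0.9  1.6] rot [0.002 0.001 0.   ]
```

Gripped at an opening of 47 mm. I'll lift and carry.

```bash
python3 -m handwheel '[{"gripper":1,"offset":[0,0,0],"rotation":[0,0,0]},{"gripper":1,"offset":[0,0,-5],"rotation":[0,0,0]},{"gripper":1,"offset":[0,0,-20],"rotation":[0,0,0]},{"gripper":1,"offset":[0,0,-45],"rotation":[0,0,0]},{"gripper":1,"offset":[0,0,-75],"rotation":[0,0,0]},{"gripper":1,"offset":[0,0,-90],"rotation":[0,0,0]},{"gripper":1,"offset":[0,0,-90],"rotation":[0,0,0]},{"gripper":1,"offset":[0,0,-90],"rotation":[0,0,0]}]' 60; python3 -c "
from h import *
go(.6229,-.2434,.1,-1.5)"
```

```text
t: 33.55
tool_pos: [0.4344, -0.114, 0.0982]
tool_rot: [-2.249, -2.191, 0.001]
contact_force: [0.1, 0.8, -1.4]
opening: 0.0459
grip_force: 61.6
t 33.55 pos [ 0.4344 -0.114   0.0982] op 0.0459 gf 61.6 F [ 0.1  0.8 -1.4]
offset mm [-124.4  191.8   -2.3] rot [-0.002 -0.001  0.   ]
```

```bash
python3 -m handwheel '[{"gripper":1,"offset":[-10,15,0],"rotation":[0,0,0]},{"gripper":1,"offset":[-28,43,0],"rotation":[0,0,0]},{"gripper":1,"offset":[-50,77,0],"rotation":[0,0,0]},{"gripper":1,"offset":[-72,111,0],"rotation":[0,0,0]},{"gripper":1,"offset":[-94,145,0],"rotation":[0,0,0]},{"gripper":1,"offset":[-112,173,0],"rotation":[0,0,0]},{"gripper":1,"offset":[-122,188,0],"rotation":[0,0,0]},{"gripper":1,"offset":[-124,192,0],"rotation":[0,0,0]}]';python3 -m handwheel '[{"gripper":1,"offset":[0,0,20],"rotation":[0,0,0]},{"gripper":1,"offset":[0,0,40],"rotation":[0,0,0]},{"gripper":1,"offset":[0,0,55],"rotation":[0,0,0]},{"gripper":1,"offset":[0,0,60],"rotation":[0,0,0]},{"gripper":1,"offset":[0,0,60],"rotation":[0,0,0]},{"gripper":1,"offset":[0,0,60],"rotation":[0,0,0]},{"gripper":1,"offset":[0,0,60],"rotation":[0,0,0]},{"gripper":1,"offset":[0,0,60],"rotation":[0,0,0]}]'; python3 - <<'E'
from h import *
go(.6229,-.2434,.0135,-1.5)
d=ctrl.get_image("wrist"); cv2.imwrite("pics/w8.png",d["image"][:,:,::-1])
E
```

```text
t: 34.55
tool_pos: [0.6236, -0.2434, 0.0971]
tool_rot: [-2.248, -2.19, 0.002]
contact_force: [1.1, 0.6, -1.2]
opening: 0.046
grip_force: 61.8
t: 35.55
tool_pos: [0.6243, -0.2435, 0.0399]
tool_rot: [2.25, 2.192, 0.001]
contact_force: [0.3, -0.8, -1.3]
opening: 0.0459
grip_force: 61.8
t 35.55 pos [ 0.6243 -0.2435  0.0399] op 0.0459 gf 61.8 F [ 0.3 -0.8 -1.3]
offset mm [ 0.1 -1.4 26.4] rot [0.001 0.    0.   ]
```

View pics/w8.png

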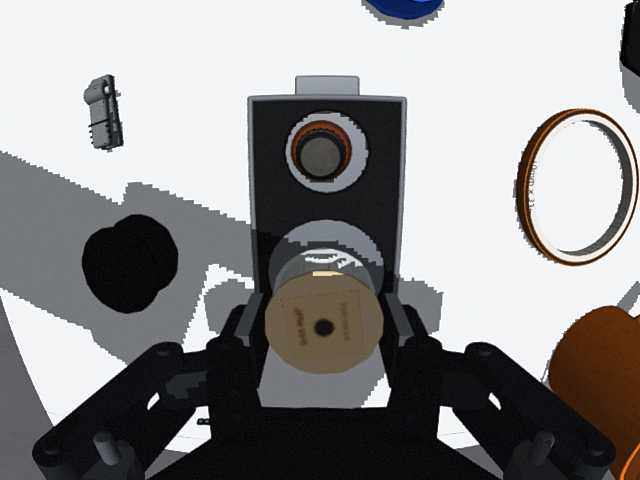

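The dropper bottle sits in its pocket (322,152), and the spool (324,320) is held level above the large pocket. I'll lower and release, retreat, then hold still and take a final check.

```bash
python3 -m handwheel '[{"gripper":1,"offset":[0,-1,8],"rotation":[0,0,0]},{"gripper":1,"offset":[0,-1,16],"rotation":[0,0,0]},{"gripper":1,"offset":[0,-1,22],"rotation":[0,0,0]},{"gripper":1,"offset":[0,-1,25],"rotation":[0,0,0]},{"gripper":1,"offset":[0,-1,26],"rotation":[0,0,0]},{"gripper":1,"offset":[0,-1,26],"rotation":[0,0,0]},{"gripper":-0.4,"offset":[0,-1,26],"rotation":[0,0,0]},{"gripper":-0.6,"offset":[0,-1,26],"rotation":[0,0,0]}]'; python3 -m handwheel '[{"gripper":-0.6,"offset":[0,0,0],"rotation":[0,0,0]},{"gripper":-0.6,"offset":[0,0,0],"rotation":[0,0,0]},{"gripper":-0.6,"offset":[0,0,-20],"rotation":[0,0,0]},{"gripper":-0.6,"offset":[0,0,-50],"rotation":[0,0,0]},{"gripper":-0.6,"offset":[0,0,-90],"rotation":[0,0,0]},{"gripper":-0.6,"offset":[0,0,-130],"rotation":[0,0,0]},{"gripper":-0.6,"offset":[0,0,-150],"rotation":[0,0,0]},{"gripper":-0.6,"offset":[0,0,-150],"rotation":[0,0,0]}]'
python3 -m handwheel '[{"gripper":-0.6,"offset":[10,10,-5],"rotation":[0,0,0]},{"gripper":-0.6,"offset":[40,20,-10],"rotation":[0,0,0]},{"gripper":-0.6,"offset":[75,20,-10],"rotation":[0,0,0]},{"gripper":-0.6,"offset":[105,20,-10],"rotation":[0,0,0]},{"gripper":-0.6,"offset":[120,20,-10],"rotation":[0,0,0]},{"gripper":-0.6,"offset":[120,20,-10],"rotation":[0,0,0]},{"gripper":-0.6,"offset":[120,20,-10],"rotation":[0,0,0]},{"gripper":-0.6,"offset":[120,20,-10],"rotation":[0,0,0]}]'
python3 - <<'E'
from h import *
d=ctrl.get_image("scene"); cv2.imwrite("pics/s4.png",cv2.resize(d["image"][180:420,180:500,::-1],None,fx=2.5,fy=2.5,interpolation=cv2.INTER_CUBIC))
E
```

```text
t: 36.6
tool_pos: [0.6234, -0.2435, 0.014]
tool_rot: [2.249, 2.192, 0.001]
contact_force: [-0.6, 0.4, -0.3]
opening: 0.0687
grip_force: 0.0
t: 37.6
tool_pos: [0.624, -0.2438, 0.166]
tool_rot: [2.247, 2.189, 0.002]
contact_force: [-0.2, -0.2, -0.2]
opening: 0.0683
grip_force: 0.0
t: 38.6
tool_pos: [0.646, -0.1249, 0.1732]
tool_rot: [2.251, 2.191, -0.0]
contact_force: [-0.6, 0.1, 0.7]
opening: 0.0688
grip_force: 0.0
```

View pics/s4.png

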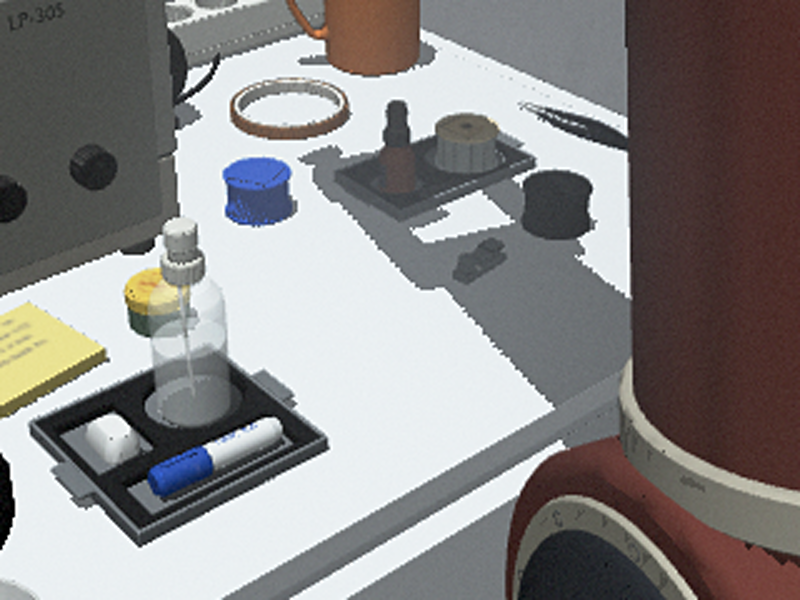

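All five stand or lie in their pockets: spool (465,143), dropper (398,160), spray (190,340), pad (112,438) and marker (215,455). The tin and the clip are in place and the arm is clear, so I'll hand in.

```bash
python3 -c "
from station import ctrl
print(ctrl.finish_job())"
```

```text
the job is handed in; nothing more can be done
None
```

Both kits are made up: in the final picture all five things sit in their own pockets and the flux tin and grey clip look unmoved; I handed the job in at about 39 s, and no verdict came back.

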